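Scoop practice eyes into the storage pot

TASK

Using the scoop, move at least three of the five model eyes from the steel tray into the deep blue pot, tipping them in gently from just above the rim, and leave any others lying in the tray: none may end up on the table. Do not touch the eyes with the gripper or the arm. Then stand the scoop level on its black mat again and let go; leave the cap, bottle and tissue box where they are.

Things in the scene. Friction and masses are not known exactly. Their poses are not given: they have to be found in the camera images.
- scoop: Loose orange scoop, 0.16 kg, standing on the mat; origin: underside, z up, x to the open mouth. Flat floor 88 mm wide, 3 mm thick, x = -55 mm (back wall, 46 mm high) to +61 mm (thin lip). Side walls (82 mm clear between) 38 mm high to x = -5, then falling to 8 mm at x = +55. Black handle bar along x: 20 mm wide, 24 mm tall, x = -62 to +38 mm, centred 85 mm up, on an upright at the back.
- scoop_grip (a point): Point on the scoop where the handle bar is best gripped (fingers closing across y): scoop x = -10 mm, y = 0, z = 85 mm, the centre of the bar. Axes as the scoop.
- scoop_lip (a point): Middle of the scoop's front lip, at its underside: scoop x = +61 mm, y = 0, z = 0. Axes as the scoop.
- tray: Steel tray fixed to the table, 330 (x) by 114 (y) by 45 mm high, walls and floor 5 mm thick (inside 104 mm wide, inner floor at z = 5 mm). Origin: centre of its underside. Its +x end slopes: the floor ends at x = +125 mm and a ramp rises to x = +160 mm at 45 mm height. The eyes start at x over 0 (centres); the part from x = -160 to -15 mm, towards the robot, is empty.
- eye0: Loose model eye: rigid white ball 38 mm in diameter with a blue iris, about 30 g. Origin: centre of the ball; it rolls.
- eye1: Loose model eye: rigid white ball 38 mm in diameter with a brown iris, about 30 g. Origin: centre of the ball; it rolls.
- eye2: Loose model eye: rigid white ball 38 mm in diameter with a green iris, about 30 g. Origin: centre of the ball; it rolls.
- eye3: Loose model eye: rigid white ball 38 mm in diameter with a blue iris, about 30 g. Origin: centre of the ball; it rolls.
- eye4: Loose model eye: rigid white ball 38 mm in diameter with a brown iris, about 30 g. Origin: centre of the ball; it rolls.
- pot: Loose blue-glazed deep round pot, 100 mm high, outer radius 70 mm at the rim and 64 mm at the foot, wall 4 mm, open at the top, 0.6 kg, standing on the table. Origin: centre of its underside, z up.
- pot_rim (a point): Centre of the pot's mouth, level with the rim, 100 mm above the table.
- mat: Thin black rubber mat fixed to the table, 200 mm along x, 150 mm along y, 3 mm thick, where the scoop stands. Origin: centre of its underside.
- cap: Bystander: dark grey round dust cap, 84 mm in diameter, 90 mm high. Origin: centre of its underside.
- drops: Bystander: white bottle with a blue cap, 52 mm in diameter, 110 mm high. Origin: centre of its underside.
- tissues: Bystander: green tissue box, 110 x 110 mm, 80 mm high. Origin: centre of its underside.
Not all that is in view belongs to the job. Of the things shaped like the mat, the black one is meant. What is shaped like the eye3 but red is not meant.

How it is judged:
By the outcome, as a careful person would: the job done as asked, in the order asked, and still so for the second after the job is handed in, with the robot touching nothing.
It also fails if it takes over 72 s, if anything falls off the work surface, if the arm or the gripper's body presses on something with over 40 N, if the wrist force passes 120 N, or if a joint passes its speed limit or range.

ROBOT

A 6-joint arm with a two-finger parallel gripper is mounted at the origin on the work surface. World frame = base frame: x ahead of the robot, y to its left, z up, the work surface at z = 0. Lengths are in mm, angles in degrees, forces in N, time in s.
With the tool pointing down it reaches from about 350 to 850 mm from the base axis. Payload 8.1 kg.
Tool frame: the origin (TCP) lies midway between the tips of the shut fingers; the grasp point (between the pads) lies 19 mm behind it (r.pinch_z is the distance from the TCP to the grasp point, in mm); z points along the fingers, y is the line along which they close (so a half turn about z gives the same grasp; the last joint's range is limited). The gripper opens to 85 mm and grips with 20 to 120 N. Pads are 22 mm wide; open, the fingers measure 114 mm over their backs; the gripper's body (76 mm by 85 mm) begins 54 mm behind the grasp point. The pads swing forward as they close: fully open they stand 13 mm farther back than shut.
Start: joints at [-82.128, 7.471, 85.268, -0, 87.261, -4.893], TCP at [132.597, -585.169, 231.292] pointing down, gripper open.
Joint ranges: [-169.43, 169.43], [-51.17, 129.36], [1.28, 143.12], [-76.62, 256.62], [0, 156.53], [-152.29, 152.29]. Speed limits (degrees/s): [136.94, 136.94, 159.86, 180, 180, 180].

INTERFACE

Orientations are given as [roll, pitch, yaw] about the fixed x, y, z axes, in that order (R = Rz(yaw) Ry(pitch) Rx(roll)).
In Python, from bench import r gives the robot as it stands.
- The arm moves only by the shell command python3 -m jog 'ROWS' [OPENING] [FORCE]. ROWS is JSON, one flat list of numbers, 6 for each row, row after row: the shift along the tool's x, y, z in m, then the turn, a rotation vector about the tool's x, y, z in rad. A call has 1 to 8 rows; each row is the pose to reach, as a shift and turn from the pose commanded when the call began, along the tool's axes at that moment; what a row does not reach only later rows make up. A row lasts 1/8 s, in which the tool goes at most 62.5 mm and 10.7 degrees, less where a joint would pass 70% of its speed; a pose out of reach is approached as far as the arm can. A call with a gripper value outside its range is refused whole. OPENING is the opening, from -1 (shut) to 1 (fully open), set as the call begins (- or left out, the last holds). The fingers move at their own pace and stop on an object; FORCE is the grip in N (left out, the last holds). Time passes only in rows, so rows that repeat a pose let the fingers close. It gives the time, the measured TCP pose, the force, the opening and the grip force at its end, in the units of the state.
- r.sense(): the state, without advancing time (a new reading comes with each control period).
- r.snapshot(name): name is "scene" or "top" or "wrist"; returns a dict with "pixels" (480x640x3 uint8, red, green, blue), "range_z" (480x640 float32, mm along the optical axis (not along the pixel's ray), 0 where there is no reading), "K" (3x3 intrinsics, pixels), "rvec" (rotation vector, rad) and "tvec" (3), from world to camera coordinates, as OpenCV has them. Camera axes: x right, y down, z forward; pixel columns grow to the right and rows downward; lengths in mm; the calibration is good to about 2 mm. A picture is of the moment at which its call begins.
- r.hand_in(): hands the job in; it is judged then, once.
Trained networks look in a picture, given as the dict that the camera call returned (one of the last four; its "shot" number tells which), for a name from the list of things; names that differ only in an ending like _2 or _b are one class to them, and where a whole thing is asked for, a point or a joint stands for the part that bears it (a point fixed in the world has none). Each returns a list of dicts, best first, with "score" (0 to 1); they miss things now and then, are a little off and sometimes report something else, mostly with a low value. They report only what shows in the picture. A call takes as long as a camera call. They do not tell look-alikes from the thing itself.
- r.look_for(picture, target): "bbox" ([left, top, right, bottom] in pixels, round what is visible of it).
- r.outline_of(picture, target): "region" (480x640 bool, what is visible of it) and "bbox" ([left, top, right, bottom] in pixels, round what is visible of it).
The state is a dict: "time": time; "joint_pos": joint angles; "qd": joint speeds; "joint_efforts": joint torques, N m; "tool_pos": TCP position; "tcp_rot": TCP orientation; "ft_force": force on the tool from outside, world axes, zero at the start; "wrist_torque": the same for the moment, N m; "finger_gap": finger opening in mm; "grip_force": force on a finger pad.
Only numpy, scipy, OpenCV 4.12 (cv2) and the standard library are available. Lean on these libraries where they do the work, as an engineer would, in place of code of your own. Each camera call takes 0.05 s, during which the arm holds its last target. There are 200 camera calls.

## Working session

There is one attempt and no reset: what is moved stays moved. The work goes in short steps, Python scripts to look and compute and a shell command to move; the robot and the scene stay as the last step left them, time stands still between calls to the robot, and variables do not carry over. Pictures are saved under pics/ and viewed, at most 10 in all, crops included, and the job is handed in when it is done.

```bash
ls; mkdir -p pics; cat > h.py <<'E'
import numpy as np, cv2
from bench import r
from scipy.spatial.transform import Rotation as R
def snap(n,save=None):
    p=r.snapshot(n)
    if save: cv2.imwrite('pics/'+save,p['pixels'][...,::-1])
    return p
def cloud(p):
    z=p['range_z'].astype(float);K=p['K'];v,u=np.mgrid[0:480,0:640]
    c=np.stack([(u-K[0,2])*z/K[0,0],(v-K[1,2])*z/K[1,1],z],-1)
    M=cv2.Rodrigues(np.array(p['rvec'],float))[0]
    w=(c-np.array(p['tvec']).ravel())@M
    w[z<=0]=np.nan
    return w
E
python3 - <<'E'
from h import *
for n in ['top','scene']:
    p=snap(n,n+'0.png');w=cloud(p)
    for t in ['scoop','tray','eye0','pot','mat','cap','drops','tissues']:
        for o in r.outline_of(p,t)[:7]:
            q=w[o['region']];q=q[~np.isnan(q[:,0])]
            if len(q): print(n,t,round(o['score'],2),[int(x) for x in o['bbox']],np.median(q,0).round(),np.percentile(q,2,axis=0).round(),np.percentile(q,98,axis=0).round())
s=r.sense();print(s)
E
```

```text
pics
top scoop 0.6 [390, 225, 433, 273] [ 510. -323.    9.] [ 452. -386.    1.] [ 573. -270.  103.]
top scoop 0.45 [176, 212, 225, 262] [543. 310.  12.] [471. 229.  -0.] [600. 359. 102.]
top tray 0.81 [256, 175, 322, 285] [551.  38.   6.] [415. -43.  -0.] [729. 123.  48.]
top tray 0.7 [286, 196, 300, 212] [642.  28.  38.] [628.  13.  27.] [657.  44.  46.]
top tray 0.24 [175, 213, 227, 265] [541. 309.  12.] [470. 229.  -0.] [599. 360. 102.]
top eye0 0.65 [271, 202, 285, 214] [626.  77.  37.] [611.  62.   7.] [647.  95.  45.]
top eye0 0.64 [284, 184, 294, 196] [688.  45.  39.] [675.  29.  30.] [705.  60.  47.]
top eye0 0.47 [287, 198, 303, 211] [642.  29.  38.] [629.  13.  28.] [658.  47.  46.]
top eye0 0.46 [340, 235, 348, 248] [ 532. -123.   34.] [ 517. -138.   27.] [ 548. -111.   41.]
top eye0 0.44 [286, 221, 299, 233] [584.  30.  39.] [569.  13.  24.] [601.  45.  46.]
top pot 0.74 [175, 213, 227, 262] [543. 309.  12.] [471. 228.   0.] [599. 359. 101.]
top mat 0.93 [417, 308, 475, 389] [ 221. -427.    3.] [ 126. -506.   -3.] [ 320. -349.    8.]
top mat 0.89 [384, 208, 450, 290] [ 53
[... 2066 characters left out ...]
.  47.]
{'time': 0.9, 'joint_pos': array([-8.21288266e+01,  7.47012706e+00,  8.52664836e+01,  9.66247147e-04,
        8.72606014e+01, -4.89181587e+00]), 'qd': array([-0.00860601, -0.00091315, -0.03627072, -0.05958473,  0.00249674,
       -0.06607521]), 'joint_efforts': array([-2.01437935e-03, -5.69315100e+01, -5.00867665e+01, -2.09537648e-04,
        1.11147452e-03, -6.41727354e-06]), 'tool_pos': array([ 132.59451443, -585.18701181,  231.31569642]), 'tcp_rot': array([ 1.79997140e+02, -7.23892119e-04,  1.27629432e+01]), 'ft_force': array([-0.00877443, -0.49941203,  0.27032778]), 'wrist_torque': array([-0.04671215, -0.0256585 , -0.06050209]), 'grip_force': 0.0, 'finger_gap': 85.75251210908283}
```

```bash
python3 - <<'E'
from h import *
a=cv2.imread('pics/top0.png')[135:405,160:490]; a=cv2.resize(a,None,fx=2,fy=2,interpolation=2)
cv2.imwrite('pics/a.png',a)
for n in ['top','scene']:
    p=snap(n);w=cloud(p).reshape(-1,3);c=p['pixels'].reshape(-1,3).astype(int);w0=w
    def sel(x0,x1,y0,y1,z0,z1): return (w[:,0]>x0)&(w[:,0]<x1)&(w[:,1]>y0)&(w[:,1]<y1)&(w[:,2]>z0)&(w[:,2]<z1)
    h=w[sel(430,600,-400,-250,88,110)]
    print('handle',len(h),cv2.minAreaRect(h[:,:2].astype(np.float32)),h[:,2].mean())
    m=sel(430,600,-400,-250,-5,80)&(c[:,0]>1.5*c[:,2]+20); print('orange',m.sum(),cv2.minAreaRect(w[m][:,:2].astype(np.float32)))
    t=w[sel(380,770,-80,150,41,52)]; print('trayrim',len(t),cv2.minAreaRect(t[:,:2].astype(np.float32)))
    q=w[sel(450,620,215,375,94,106)]; print('pot',cv2.minEnclosingCircle(q[:,:2].astype(np.float32)),q[:,2].mean())
    m=sel(400,640,-450,-240,-5,10)&(c.max(1)<60); print('mat',m.sum(),cv2.minAreaRect(w[m][:,:2].astype(np.float32)))
E
```

```text
handle 263 ((502.616943359375, -320.1083068847656), (20.128047943115234, 101.01923370361328), 55.98519515991211) 99.47860045908894
orange 850 ((512.5971069335938, -330.85333251953125), (95.00619506835938, 120.29701232910156), 55.881500244140625)
trayrim 670 ((588.903076171875, 44.29669189453125), (363.9287109375, 113.95252227783203), 16.144044876098633)
pot ((535.0263061523438, 294.7482604980469), 70.03868865966797) 99.19364857738005
mat 1633 ((521.878173828125, -344.3644714355469), (147.32974243164062, 196.26254272460938), 70.14665222167969)
handle 445 ((501.65509033203125, -321.71221923828125), (22.299890518188477, 104.92911529541016), 56.12198257446289) 98.50471969495719
orange 2154 ((498.3720703125, -326.4150390625), (101.99247741699219, 155.07777404785156), 57.112998962402344)
trayrim 1121 ((570.984130859375, 37.54509735107422), (334.3860168457031, 119.90647888183594), 16.014728546142578)
pot ((535.7861938476562, 294.5655822753906), 73.75055694580078) 98.55805771734197
mat 2513 ((522.69580078125, -344.2310791015625), (148.65257263183594, 201.31802368164062), 69.99791717529297)
```

View pics/a.png

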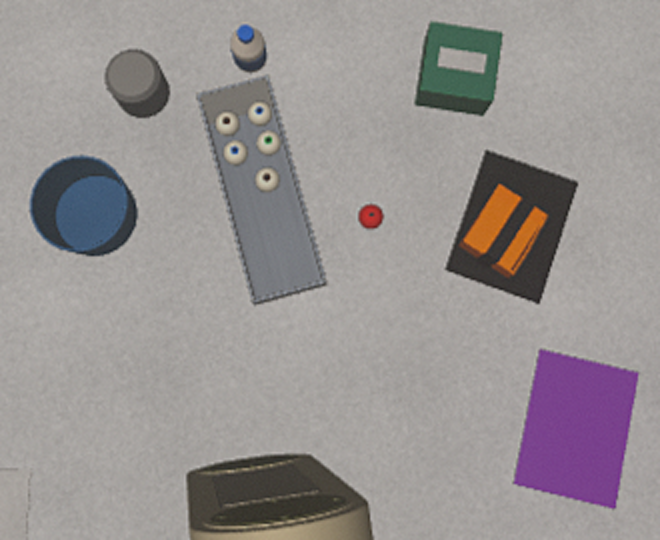

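View pics/scene0.png

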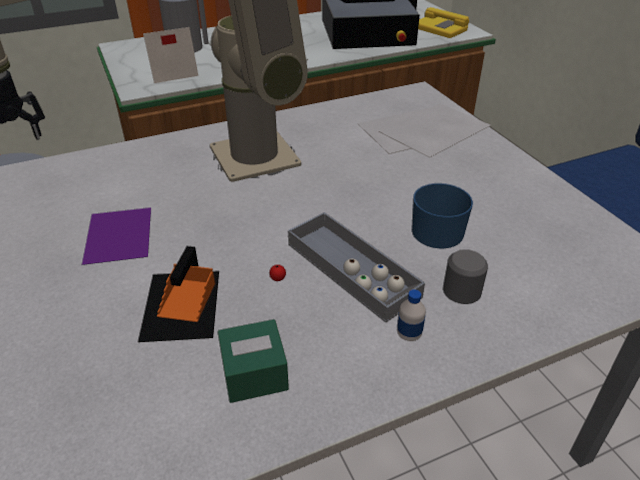

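Both pictures agree. In the top crop, the scoop is on the black mat at (510,230) with its mouth up and to the right (yaw about -34°). The pot is at (83,205), and the tray at (262,190) has five eyes at its far end. The red ball at (370,216) and the purple mat are decoys.

```bash
cat >> h.py <<'E'
def go(pos,yaw,nose=0,scoop=None):
    """row from current pose to TCP pos; tool x along yaw, nose-up tilt deg"""
    s=r.sense(); R0=R.from_euler('xyz',s['tcp_rot'],degrees=True)
    R1=R.from_euler('ZY',[yaw,-nose],degrees=True)*R.from_euler('x',180,degrees=True)
    d=R0.inv().apply(np.array(pos)-s['tool_pos'])/1000; rv=(R0.inv()*R1).as_rotvec()
    return list(np.round(d,4))+list(np.round(rv,3))
def st():
    s=r.sense(); print({k:np.round(s[k],1) for k in ['time','joint_pos','tool_pos','tcp_rot','ft_force','finger_gap','grip_force']})
E
python3 -m jog '[0.4206,-0.1754,0.03,0,0,0.816, 0.4206,-0.1754,0.06,0,0,0.816, 0.4206,-0.1754,0.06,0,0,0.816, 0.4206,-0.1754,0.06,0,0,0.816, 0.4206,-0.1754,0.06,0,0,0.816, 0.4206,-0.1754,0.06,0,0,0.816, 0.4206,-0.1754,0.06,0,0,0.816, 0.4206,-0.1754,0.06,0,0,0.816]' 1 100
python3 - <<'E'
from h import *
st(); print(go([504,-321,69],-34))
# wrist look at handle, tray frame from top
p=snap('wrist','w1.png');w=cloud(p).reshape(-1,3)
m=(w[:,2]>85)&(w[:,2]<108)&(np.hypot(w[:,0]-504,w[:,1]+321)<90); print(m.sum(),m.any() and cv2.minAreaRect(w[m][:,:2].astype(np.float32)))
for n in ['top','scene']:
    w=cloud(snap(n)).reshape(-1,3); a=np.radians(16.1); d=w-[571,39,0]
    x=d[:,0]*np.cos(a)+d[:,1]*np.sin(a); y=-d[:,0]*np.sin(a)+d[:,1]*np.cos(a); z=w[:,2]
    rim=(z>38)&(z<50)
    f=lambda v,m:np.percentile(v[m],[1,50,99]).round(1)
    print(n,'left',f(y,rim&(abs(x)<100)&(y>47)&(y<65)),'right',f(y,rim&(abs(x)<100)&(y<-47)&(y>-65)),'near',f(x,rim&(abs(y)<40)&(x<-140)&(x>-185)))
    for s in (1,-1):
        for c in (-100,100): 
            m=rim&(abs(x-c)<40)&(s*y>47)&(s*y<65); print(s,c,m.sum(),y[m].mean().round(1))
E
```

```text
time: 2.0
tool_pos: [506.0, -318.8, 170.8]
tcp_rot: [-180.0, 0.0, -33.9]
ft_force: [-0.4, -1.0, 0.1]
finger_gap: 85.4
grip_force: 0.0
{'time': np.float64(2.0), 'joint_pos': array([-37.1,   9.2,  89.8,   0. ,  81.1,  86.7]), 'tool_pos': array([ 506. , -318.8,  170.8]), 'tcp_rot': array([-180. ,    0. ,  -33.9]), 'ft_force': array([-0.4, -1. ,  0.1]), 'finger_gap': np.float64(85.4), 'grip_force': np.float64(0.0)}
[np.float64(-0.0004), np.float64(0.003), np.float64(0.1018), np.float64(-0.0), np.float64(0.0), np.float64(0.002)]
5506 ((499.9721374511719, -320.74176025390625), (19.96608543395996, 99.94470977783203), 56.106021881103516)
top left [52.1 54.5 56.9] right [-56.7 -54.1 -51.8] near [-163.2 -160.6 -158. ]
1 -100 45 54.5
1 100 43 54.4
-1 -100 42 -54.2
-1 100 41 -54.3
scene left [48.3 51.9 58. ] right [-60.  -57.  -51.5] near [-166.9 -161.6 -157.2]
1 -100 92 52.3
1 100 125 52.0
-1 -100 94 -56.8
-1 100 128 -56.6
```

```bash
python3 -c "
from h import *
st();print([float(v) for v in go([503,-321.8,69],-33.9)])"
```

```text
{'time': np.float64(2.2), 'joint_pos': array([-37.2,   9.2,  89.8,   0. ,  81.1,  86.6]), 'tool_pos': array([ 505.1, -319.6,  170.7]), 'tcp_rot': array([-1.80e+02,  1.00e-01, -3.38e+01]), 'ft_force': array([-0.7,  0.2,  0.4]), 'finger_gap': np.float64(85.6), 'grip_force': np.float64(0.0)}
[-0.0004, 0.003, 0.1017, -0.0, 0.001, 0.002]
```

```bash
python3 -m jog '[0,0.003,0.04,0,0,0, 0,0.003,0.07,0,0,0, 0,0.003,0.09,0,0,0, 0,0.003,0.1015,0,0,0, 0,0.003,0.1015,0,0,0, 0,0.003,0.1015,0,0,0]' 1 100
python3 -m jog '[0,0,0,0,0,0,0,0,0,0,0,0,0,0,0,0,0,0,0,0,0,0,0,0,0,0,0,0,0,0,0,0,0,0,0,0]' -1 100
python3 -m jog '[0,0,-0.06,0,0,0, 0,0,-0.12,0,0,0, 0,0,-0.15,0,0,0]'
python3 - <<'E'
from h import *
st()
p=snap('wrist','w2.png')
for n in ['top','scene']:
    p=snap(n,n+'2.png');w=cloud(p).reshape(-1,3);c=p['pixels'].reshape(-1,3).astype(int)
    m=(np.hypot(w[:,0]-505,w[:,1]+325)<140)&(w[:,2]>110)&(c[:,0]>1.5*c[:,2]+20)
    print(m.sum(),np.percentile(w[m],[1,50,99],axis=0).round())
E
```

```text
time: 2.9
tool_pos: [503.1, -324.3, 71.2]
tcp_rot: [180.0, -0.1, -34.0]
ft_force: [1.1, 0.1, -0.2]
finger_gap: 85.2
grip_force: 0.0
time: 3.65
tool_pos: [502.5, -323.6, 69.9]
tcp_rot: [-180.0, -0.0, -34.0]
ft_force: [-0.1, 0.5, 2.2]
finger_gap: 18.7
grip_force: 97.5
time: 4.03
tool_pos: [503.4, -324.6, 224.0]
tcp_rot: [180.0, -0.3, -34.0]
ft_force: [0.3, 0.9, -2.0]
finger_gap: 18.3
grip_force: 98.2
{'time': np.float64(4.0), 'joint_pos': array([-37.7,   7.2,  86.3,  -0. ,  86.2,  86.3]), 'tool_pos': array([ 503.4, -324.6,  224. ]), 'tcp_rot': array([180. ,  -0.3, -34. ]), 'ft_force': array([ 0.3,  0.9, -2. ]), 'finger_gap': np.float64(18.3), 'grip_force': np.float64(98.2)}
293 [[ 446. -367.  159.]
 [ 477. -340.  166.]
 [ 514. -290.  255.]]
2360 [[ 454. -392.  159.]
 [ 509. -328.  163.]
 [ 579. -268.  203.]]
```

```bash
python3 -c "
from h import *
print([float(v) for v in go([476.4,11.2,180],16.1)])"
```

```text
[-0.21, -0.2633, 0.0407, 0.002, -0.003, -0.874]
```

```bash
python3 -m jog '[-0.03,-0.0376,0,0,0,-0.125,-0.06,-0.075,0,0,0,-0.25,-0.09,-0.113,0,0,0,-0.375,-0.12,-0.15,0,0,0,-0.5,-0.15,-0.188,0.01,0,0,-0.625,-0.18,-0.226,0.025,0,0,-0.75,-0.21,-0.2633,0.0407,0,0,-0.874,-0.21,-0.2633,0.0407,0,0,-0.874]'
python3 -m jog '[0,0,0,0,0,0,0,0,0,0,0,0]'
python3 - <<'E'
from h import *
st()
p=snap('wrist','w3.png')
for n in ['wrist','top','scene']:
    p=snap(n,n+'3.png');w=cloud(p).reshape(-1,3);c=p['pixels'].reshape(-1,3).astype(int)
    a=np.radians(16.1); d=w-[572,38.8,0]
    x=d[:,0]*np.cos(a)+d[:,1]*np.sin(a); y=-d[:,0]*np.sin(a)+d[:,1]*np.cos(a); z=w[:,2]
    o=(c[:,0]>1.5*c[:,2]+20)&(z>100)&(z<165)&(abs(y)<80)&(x<20)&(x>-200)
    if o.sum(): print(n,'scoop',o.sum(),[np.percentile(v[o],[1,50,99]).round(1) for v in (x,y,z)], cv2.minAreaRect(np.stack([x,y],1)[o].astype(np.float32)))
    rim=(z>38)&(z<50)
    for s in (1,-1):
        for q in (-100,0,100):
            m=rim&(abs(x-q)<40)&(s*y>47)&(s*y<65); print(s,q,m.sum(),y[m].mean().round(1) if m.any() else '')
    m=rim&(abs(y)<35)&(x<-140)&(x>-185); print('near',m.sum(),np.percentile(x[m],[1,50,99]) if m.any() else '')
    for e in r.outline_of(p,'eye0')[:7]:
        g=e['region'].ravel()&(z>15); 
        if g.sum()>10: print('eye',round(e['score'],2),x[g].mean().round(),y[g].mean().round(),z[g].max().round())
E
```

```text
time: 5.18
tool_pos: [472.4, 15.0, 174.7]
tcp_rot: [-179.8, 0.4, 16.4]
ft_force: [-0.3, -0.3, -0.9]
finger_gap: 18.5
grip_force: 98.5
time: 5.42
tool_pos: [475.5, 11.0, 178.8]
tcp_rot: [180.0, 0.0, 16.0]
ft_force: [-0.8, -0.6, -2.6]
finger_gap: 18.6
grip_force: 98.5
{'time': np.float64(5.4), 'joint_pos': array([ -4.8, -10.4, 108.3,  -0. ,  82.1,  69.2]), 'tool_pos': array([475.5,  11. , 178.8]), 'tcp_rot': array([180.,   0.,  16.]), 'ft_force': array([-0.8, -0.6, -2.6]), 'finger_gap': np.float64(18.6), 'grip_force': np.float64(98.5)}
wrist scoop 24725 [array([-135.1,  -69.2,  -31.5]), array([-42.3,   2.9,  44.1]), array([113.7, 116. , 151.2])] ((-87.5115966796875, 0.8880500793457031), (113.36724090576172, 88.16071319580078), 0.08615044504404068)
1 -100 0 
1 0 1048 55.2
1 100 0 
-1 -100 0 
-1 0 1045 -52.6
-1 100 0 
near 0 
eye 0.95 8.0 -11.0 46.0
eye 0.72 48.0 -28.0 37.0
eye 0.7 47.0 24.0 38.0
eye 0.62 -84.0 -142.0 41.0
top scoop 254 [array([-144.1, -120.3,  -95.6]), array([-28.6,  24.7,  43.3]), array([110.8, 116.6, 162.2])] ((-119.747314453125, 6.516870498657227), (74.55606079101562, 49.97698974609375), 89.04425048828125)
1 -100 34 54.9
1 0 0 
1 100 7 54.8
-1 -100 9 -54.2
-1 0 0 
-1 100 33 -54.0
near 25 [-164.23873826 -161.75488358 -159.02211817]
eye 0.6 111.0 -28.0 47.0
eye 0.46 -85.0 -146.0 42.0
eye 0.45 116.0 19.0 48.0
scene scoop 1788 [array([-146.3,  -96.4,  -31. ]), array([-46.3,   0.2,  43.4]), array([112.8, 117.9, 158. ])] ((-88.27936553955078, -1.1348152160644531), (120.24150085449219, 93.0846176147461), 0.020282115787267685)
1 -100 48 52.9
1 0 109 52.8
1 100 125 52.6
-1 -100 102 -56.1
-1 0 112 -56.0
-1 100 134 -56.1
near 61 [-167.60167686 -162.37790496 -158.38232677]
eye 0.72 69.0 16.0 46.0
eye 0.65 117.0 17.0 47.0
eye 0.56 71.0 -33.0 47.0
eye 0.55 -79.0 -154.0 41.0
eye 0.48 119.0 -32.0 48.0
```

View pics/wrist3.png

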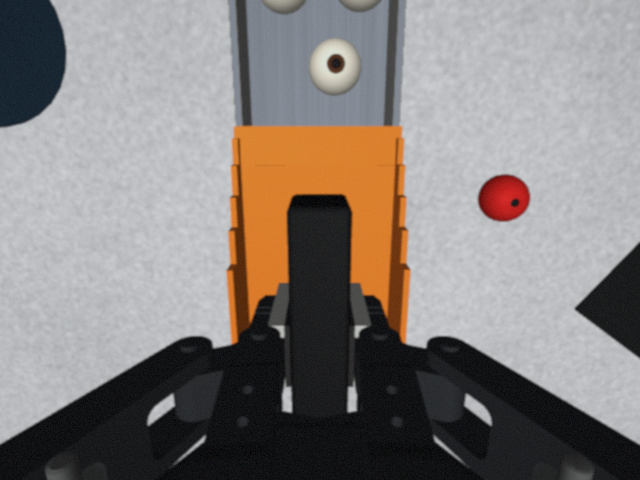

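The wrist picture shows the scoop (columns 232–405) centred over the tray, with the nearest eye at (335,65) ahead of the lip. I'll lower it now.

```bash
python3 -m jog '[0,0,0.04,0,0,0, 0,0,0.075,0,0,0, 0,0,0.092,0,0,0, 0,0,0.099,0,0,0, 0,0,0.103,0,0,0, 0,0,0.103,0,0,0]'
python3 -c "
from h import *
st();print([float(v) for v in go([476,11.5,73],16.1)])"
```

```text
time: 6.52
tool_pos: [476.2, 12.0, 77.0]
tcp_rot: [180.0, -0.1, 16.1]
ft_force: [-0.3, -0.8, -1.5]
finger_gap: 18.9
grip_force: 98.5
{'time': np.float64(6.5), 'joint_pos': array([ -4.7,  -4.2, 113.9,  -0. ,  70.2,  69.2]), 'tool_pos': array([476.2,  12. ,  77. ]), 'tcp_rot': array([ 1.80e+02, -1.00e-01,  1.61e+01]), 'ft_force': array([-0.3, -0.8, -1.5]), 'finger_gap': np.float64(18.9), 'grip_force': np.float64(98.5)}
[-0.0003, 0.0004, 0.004, 0.001, -0.001, -0.0]
```

```bash
python3 -m jog '[0,0,0.002,0,0,0, 0,0,0.003,0,0,0, 0,0,0.003,0,0,0,0,0,0.003,0,0,0]'
```

```text
time: 7.02
tool_pos: [475.5, 12.0, 73.2]
tcp_rot: [180.0, -0.0, 16.1]
ft_force: [0.3, -0.7, -1.6]
finger_gap: 18.7
grip_force: 98.5
```

```bash
python3 -m jog '[0.012,0,0.001,0,0,0, 0.024,0,0.001,0,0,0, 0.036,0,0.001,0,0,0, 0.048,0,0.001,0,0,0, 0.060,0,0.001,0,0,0, 0.072,0,0.001,0,0,0, 0.084,0,0.001,0,0,0, 0.096,0,0.001,0,0,0]'
python3 - <<'E'
from h import *
p=snap('wrist','w4.png');q=snap('scene','s4.png')
cv2.imwrite('pics/b.png',np.hstack([cv2.resize(p['pixels'],(400,300)),cv2.resize(q['pixels'][200:335,280:460],(400,300))])[...,::-1])
st()
E
```

```text
time: 8.02
tool_pos: [568.4, 38.9, 72.0]
tcp_rot: [-180.0, -0.0, 16.1]
ft_force: [-0.5, -0.5, -1.5]
finger_gap: 18.8
grip_force: 98.4
{'time': np.float64(8.1), 'joint_pos': array([-1.2, 10.5, 99.2,  0. , 70.3, 72.7]), 'tool_pos': array([568.9,  39. ,  72.2]), 'tcp_rot': array([180. ,  -0. ,  16.1]), 'ft_force': array([ 0.1,  0.3, -1.8]), 'finger_gap': np.float64(18.5), 'grip_force': np.float64(98.5)}
```

View pics/b.png

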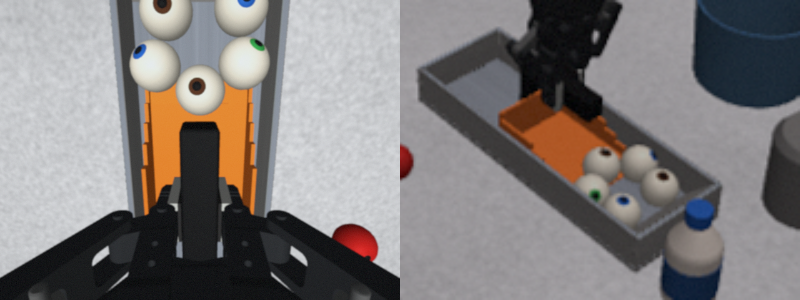

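The left half shows one eye on the lip at (200,90) and four ahead of it, with the pair at (155,65) and (243,62) at the mouth. I'll keep pushing.

```bash
python3 -m jog '[0.008,0,0,0,0,0, 0.016,0,0,0,0,0, 0.024,0,0,0,0,0, 0.032,0,0,0,0,0, 0.038,0,0,0,0,0, 0.044,0,0,0,0,0, 0.049,0,0,0,0,0,0.052,0,0,0,0,0]'
python3 - <<'E'
from h import *
p=snap('wrist','w5.png');q=snap('scene','s5.png')
cv2.imwrite('pics/c.png',np.hstack([cv2.resize(p['pixels'],(400,300)),cv2.resize(q['pixels'][200:335,280:460],(400,300))])[...,::-1])
st()
E
```

```text
time: 9.12
tool_pos: [617.9, 53.2, 72.0]
tcp_rot: [-180.0, -0.0, 16.1]
ft_force: [-0.7, 0.1, -2.2]
finger_gap: 18.1
grip_force: 98.5
{'time': np.float64(9.2), 'joint_pos': array([ 0.2, 17.7, 90.7,  0. , 71.6, 74.1]), 'tool_pos': array([617.9,  53.1,  72. ]), 'tcp_rot': array([-180. ,   -0. ,   16.1]), 'ft_force': array([ 0. ,  0.9, -2.3]), 'finger_gap': np.float64(18.6), 'grip_force': np.float64(98.4)}
```

View pics/c.png

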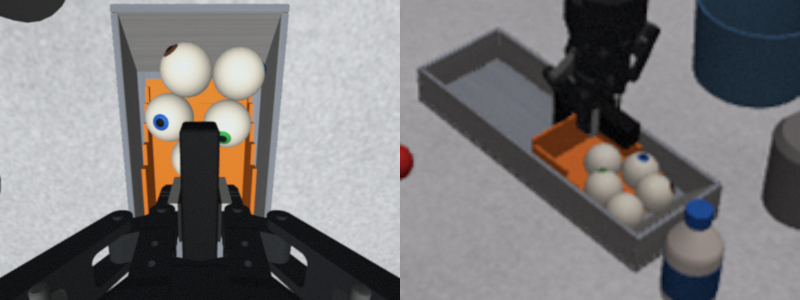

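Three eyes are well inside the scoop and two sit on the lip against the ramp. I'll tip the nose up about the rear edge so they roll back.

```bash
python3 -m jog '[-0.001,0,-0.0029,0,0.0436,0, -0.002,0,-0.0047,0,0.0873,0, -0.003,0,-0.0064,0,0.131,0, -0.0043,0,-0.0079,0,0.1745,0, -0.0056,0,-0.0093,0,0.218,0, -0.0069,0,-0.0105,0,0.262,0, -0.0102,0,-0.0116,0,0.305,0, -0.0136,0,-0.0125,0,0.349,0]'
python3 - <<'E'
from h import *
p=snap('wrist','w6.png');q=snap('scene','s6.png')
cv2.imwrite('pics/d.png',np.hstack([cv2.resize(p['pixels'],(400,300)),cv2.resize(q['pixels'][200:335,280:460],(400,300))])[...,::-1])
st()
E
```

```text
time: 10.22
tool_pos: [604.7, 49.2, 85.4]
tcp_rot: [180.0, -20.1, 16.1]
ft_force: [-3.0, 0.1, 3.0]
finger_gap: 18.8
grip_force: 99.2
{'time': np.float64(10.3), 'joint_pos': array([ -4.4,  -1.8, 113.2,   9. ,  50. ,  64.9]), 'tool_pos': array([604.4,  49.1,  85.5]), 'tcp_rot': array([180. , -20.1,  16.1]), 'ft_force': array([-1.6,  0.4,  1.5]), 'finger_gap': np.float64(18.6), 'grip_force': np.float64(99.1)}
```

View pics/d.png

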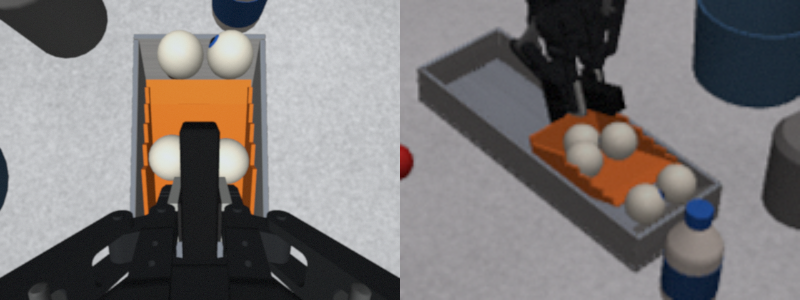

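Three eyes are now at the back of the scoop, and the other two stay between the lip and the ramp (left half, (180,55) and (230,53)). I'll back off and lift.

```bash
python3 -m jog '[-0.0072,0,-0.0037,0,0,0, -0.0144,0,-0.0074,0,0,0, -0.0215,0,-0.011,0,0,0, -0.0287,0,-0.0147,0,0,0, -0.0393,0,-0.0207,0,0,0, -0.0499,0,-0.0267,0,0,0, -0.0423,0,-0.0474,0,0,0, -0.0321,0,-0.0756,0,0,0]'
python3 -m jog '[0.009,0,-0.0235,0,0,0, 0.018,0,-0.047,0,0,0, 0.027,0,-0.07,0,0,0, 0.034,0,-0.094,0,0,0, 0.034,0,-0.094,0,0,0]'
python3 - <<'E'
from h import *
q=snap('scene','s7.png');t=snap('top');st()
for n,p in(('s',q),('t',t)):
    w=cloud(p)
    for e in r.outline_of(p,'eye0')[:8]:
        g=w[e['region']];g=g[g[:,2]>10]; print(n,round(e['score'],2),[int(v) for v in e['bbox']],np.median(g,0).round() if len(g) else '')
print([float(v) for v in go([451,250,240],29,20)])
E
```

```text
time: 11.32
tool_pos: [549.2, 33.7, 144.1]
tcp_rot: [-179.9, -19.9, 16.1]
ft_force: [0.1, 0.5, -2.2]
finger_gap: 18.5
grip_force: 98.4
time: 11.95
tool_pos: [551.6, 33.4, 247.4]
tcp_rot: [179.9, -20.3, 16.1]
ft_force: [1.0, 0.3, -1.9]
finger_gap: 19.1
grip_force: 98.4
{'time': np.float64(12.0), 'joint_pos': array([ -7. , -19.6, 111.4,   8.2,  69.9,  65.4]), 'tool_pos': array([550.1,  33.6, 243.8]), 'tcp_rot': array([-180. ,  -20. ,   16.1]), 'ft_force': array([ 0.4,  0.1, -3.3]), 'finger_gap': np.float64(18.4), 'grip_force': np.float64(98.5)}
s 0.79 [353, 185, 375, 201] [584.  55. 218.]
s 0.71 [324, 158, 393, 218] [576.  29. 208.]
s 0.59 [377, 271, 392, 286] [659.  72.  35.]
s 0.59 [329, 188, 345, 202] [559.  10. 212.]
s 0.56 [346, 181, 360, 195] [548.  42. 207.]
s 0.53 [268, 262, 286, 282] [ 540. -132.   29.]
s 0.5 [364, 276, 378, 294] [672.  37.  36.]
t 0.4 [343, 239, 349, 248] [ 531. -126.   34.]
[-0.0337, -0.2351, -0.0091, 0.076, 0.002, -0.212]
```

```bash
python3 -c "
from h import *
a=np.array(go([426.8,234.6,205],29,20))
for f in [.04,.1,.18,.27,.37,.47,.57,.67,.77,.86,.93,.98,1]: print((a*f).round(3).tolist())"
```

```text
[-0.003, -0.009, 0.001, 0.003, 0.0, -0.008]
[-0.007, -0.023, 0.001, 0.008, 0.0, -0.021]
[-0.013, -0.041, 0.003, 0.014, 0.0, -0.038]
[-0.019, -0.061, 0.004, 0.021, 0.001, -0.057]
[-0.026, -0.084, 0.005, 0.028, 0.001, -0.078]
[-0.034, -0.107, 0.007, 0.036, 0.001, -0.1]
[-0.041, -0.129, 0.008, 0.043, 0.001, -0.121]
[-0.048, -0.152, 0.01, 0.051, 0.001, -0.142]
[-0.055, -0.175, 0.011, 0.059, 0.002, -0.163]
[-0.061, -0.195, 0.012, 0.065, 0.002, -0.182]
[-0.066, -0.211, 0.013, 0.071, 0.002, -0.197]
[-0.07, -0.222, 0.014, 0.074, 0.002, -0.208]
[-0.072, -0.227, 0.014, 0.076, 0.002, -0.212]
```

```bash
python3 -m jog '[-0.003,-0.009,0.001,0.003,0,-0.008, -0.007,-0.023,0.001,0.008,0,-0.021, -0.013,-0.041,0.003,0.014,0,-0.038, -0.019,-0.061,0.004,0.021,0,-0.057, -0.026,-0.084,0.005,0.028,0.001,-0.078, -0.034,-0.107,0.007,0.036,0.001,-0.1, -0.039,-0.122,0.008,0.041,0.001,-0.114, -0.040,-0.127,0.008,0.043,0.001,-0.119]'
python3 -c "
from h import *
st();a=np.array(go([426.8,234.6,205],29,20));print(a)"
```

```text
time: 13.15
tool_pos: [481.2, 147.2, 223.3]
tcp_rot: [180.0, -20.1, 23.5]
ft_force: [-0.3, 0.8, -2.9]
finger_gap: 18.8
grip_force: 98.4
{'time': np.float64(13.2), 'joint_pos': array([  7.1, -28.5, 120. ,   5.9,  69.2,  72.5]), 'tool_pos': array([481.2, 147.2, 223.3]), 'tcp_rot': array([180. , -20.1,  23.5]), 'ft_force': array([-0.3,  0.8, -2.9]), 'finger_gap': np.float64(18.8), 'grip_force': np.float64(98.4)}
[-0.0204 -0.1018  0.0119  0.034  -0.001  -0.091 ]
```

```bash
python3 -m jog '[-0.001,-0.006,0.001,0.002,0,-0.005, -0.004,-0.02,0.002,0.007,0,-0.018, -0.008,-0.039,0.004,0.013,0,-0.035, -0.012,-0.06,0.007,0.02,0,-0.054, -0.016,-0.08,0.009,0.027,0,-0.072, -0.0185,-0.093,0.011,0.031,0,-0.083, -0.02,-0.1,0.012,0.0335,-0.001,-0.09, -0.0204,-0.1018,0.012,0.034,-0.001,-0.091]'
python3 - <<'E'
from h import *
q=snap('scene','s8.png');p=snap('wrist','w8.png')
cv2.imwrite('pics/e.png',np.hstack([cv2.resize(p['pixels'],(400,300)),cv2.resize(q['pixels'][110:290,340:580],(400,300))])[...,::-1])
st()
w=cloud(q).reshape(-1,3);m=(abs(w[:,2]-98)<5)&(np.hypot(w[:,0]-535,w[:,1]-295)<85)
w2=cloud(p).reshape(-1,3);m2=(abs(w2[:,2]-98)<5)&(np.hypot(w2[:,0]-535,w2[:,1]-295)<85)
for a in (w[m],w2[m2]):
    if len(a)>5: print(len(a),cv2.fitEllipse(a[:,:2].astype(np.float32)))
u=np.array([np.cos(np.radians(29)),np.sin(np.radians(29))])
for lipz,nose,al in [(140,10,-35),(125,0,-35),(115,-10,-35),(110,-20,-33),(110,-30,-32),(110,-38,-32)]:
    t=np.radians(-nose);x=70.5*np.cos(t)-66.9*np.sin(t);z=-70.5*np.sin(t)-66.9*np.cos(t)
    c=np.array([535.3,294.7])+u*(al-x); print(nose,[float(v) for v in go([*c,lipz-z],29,nose)])
E
```

```text
time: 14.15
tool_pos: [427.6, 233.8, 205.0]
tcp_rot: [-180.0, -20.0, 28.9]
ft_force: [0.2, -0.4, -2.8]
finger_gap: 18.7
grip_force: 98.5
{'time': np.float64(14.2), 'joint_pos': array([ 20.4, -31.2, 123.7,   3.1,  67.7,  80.8]), 'tool_pos': array([427.9, 233.5, 205.2]), 'tcp_rot': array([-180. ,  -20. ,   28.9]), 'ft_force': array([-0.3, -0.5, -1.6]), 'finger_gap': np.float64(18.0), 'grip_force': np.float64(98.4)}
452 ((534.1776733398438, 291.99322509765625), (135.019287109375, 135.6150360107422), 48.118675231933594)
3603 ((531.2172241210938, 293.9781494140625), (133.90916442871094, 135.2663116455078), 122.0133056640625)
10 [0.0031, -0.0015, 0.0135, 0.0, -0.175, -0.002]
0 [0.0125, -0.0015, 0.0187, 0.0, -0.349, -0.002]
-10 [0.0248, -0.0015, 0.0219, -0.0, -0.524, -0.002]
-20 [0.0416, -0.0015, 0.0239, -0.0, -0.698, -0.002]
-30 [0.0594, -0.0016, 0.0238, -0.0, -0.873, -0.002]
-38 [0.0729, -0.0016, 0.0256, -0.001, -1.012, -0.002]
```

View pics/e.png

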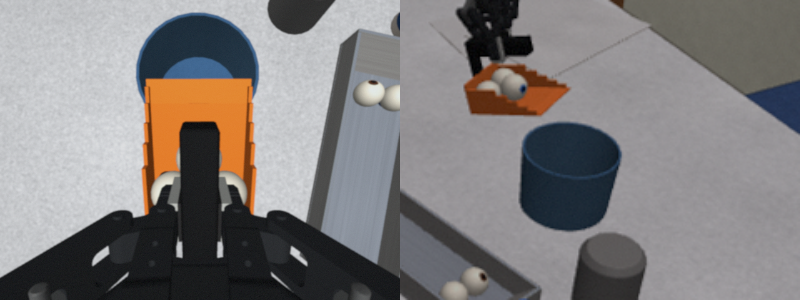

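```bash
python3 -m jog '[0.0025,-0.001,0.0108,0,-0.14,-0.002, 0.0078,-0.0015,0.0161,0,-0.262,-0.002, 0.015,-0.0015,0.0193,0,-0.384,-0.002, 0.0199,-0.0015,0.0206,0,-0.454,-0.002, 0.0248,-0.0015,0.0219,0,-0.524,-0.002, 0.0248,-0.0015,0.0219,0,-0.524,-0.002, 0.0248,-0.0015,0.0219,0,-0.524,-0.002, 0.0248,-0.0015,0.0219,0,-0.524,-0.002]'
python3 - <<'E'
from h import *
q=snap('scene','s9.png');st();w=cloud(q)
for e in r.outline_of(q,'eye0')[:8]:
    g=w[e['region']];g=g[g[:,2]>10]; print(round(e['score'],2),[int(v) for v in e['bbox']],np.median(g,0).round() if len(g) else '')
u=np.array([np.cos(np.radians(29)),np.sin(np.radians(29))])
for lipz,nose,al in [(112,-20,-33),(112,-30,-32),(112,-38,-32)]:
    t=np.radians(-nose);x=70.5*np.cos(t)-66.9*np.sin(t);z=-70.5*np.sin(t)-66.9*np.cos(t)
    c=np.array([534.3,294])+u*(al-x); print(nose,[float(v) for v in go([*c,lipz-z],29,nose)])
E
```

```text
time: 15.25
tool_pos: [453.9, 249.6, 193.6]
tcp_rot: [-180.0, 9.9, 29.0]
ft_force: [0.4, 0.0, -1.5]
finger_gap: 18.4
grip_force: 98.6
{'time': np.float64(15.3), 'joint_pos': array([23.8,  5.9, 91.5, -0.9, 92.5, 84.8]), 'tool_pos': array([453.9, 249.6, 193.7]), 'tcp_rot': array([-180. ,    9.9,   29. ]), 'ft_force': array([-0.5,  0.5, -1.5]), 'finger_gap': np.float64(18.2), 'grip_force': np.float64(98.6)}
0.76 [377, 269, 390, 286] [658.  71.  35.]
0.72 [362, 275, 379, 296] [671.  36.  37.]
0.66 [431, 197, 447, 215] [559. 271.  98.]
0.53 [448, 205, 458, 213] [553. 312.  73.]
0.53 [266, 264, 286, 284] [ 540. -131.   30.]
-20 [0.0143, 0.0002, -0.0078, -0.0, -0.176, 0.0]
-30 [0.0297, 0.0002, -0.0169, -0.0, -0.35, 0.0]
-38 [0.0423, 0.0002, -0.022, -0.0, -0.49, 0.0]
```

```bash
python3 -m jog '[0.0036,0,-0.002,0,-0.044,0, 0.0072,0,-0.004,0,-0.088,0, 0.0143,0,-0.0078,0,-0.176,0, 0.022,0,-0.0125,0,-0.263,0, 0.0297,0,-0.0169,0,-0.35,0, 0.0297,0,-0.0169,0,-0.35,0, 0.0297,0,-0.0169,0,-0.35,0]'
python3 - <<'E'
from h import *
q=snap('scene','s10.png');p=snap('wrist','w10.png')
cv2.imwrite('pics/f.png',np.hstack([cv2.resize(p['pixels'],(400,300)),cv2.resize(q['pixels'][110:290,340:580],(400,300))])[...,::-1])
st()
E
```

```text
time: 16.23
tool_pos: [482.1, 265.4, 204.8]
tcp_rot: [-180.0, 29.9, 29.0]
ft_force: [-0.4, -0.3, -1.0]
finger_gap: 18.6
grip_force: 98.7
{'time': np.float64(16.3), 'joint_pos': array([ 24.9,  30.2,  65.4,  -2.3, 114.2,  85.5]), 'tool_pos': array([482.1, 265.4, 205.7]), 'tcp_rot': array([-180. ,   29.9,   29. ]), 'ft_force': array([ 0.6,  0.1, -0.6]), 'finger_gap': np.float64(18.5), 'grip_force': np.float64(98.7)}
```

View pics/f.png

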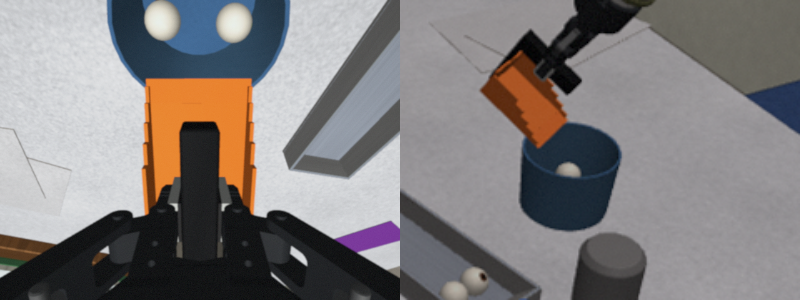

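Two eyes are visible in the pot, the scoop looks empty, and the third eye is probably hidden under the lip. I'll rise and level, then check.

```bash
python3 -c "
from h import *
print(go([482,265,240],29,-30));print(go([450,245,260],29,0))"
```

```text
[np.float64(-0.0173), np.float64(0.0003), np.float64(-0.0296), np.float64(0.0), np.float64(-0.002), np.float64(0.0)]
[np.float64(-0.0599), np.float64(0.0023), np.float64(-0.0282), np.float64(-0.0), np.float64(0.522), np.float64(0.0)]
```

```bash
python3 -m jog '[-0.01,0,-0.015,0,0,0, -0.0173,0,-0.0296,0,0,0, -0.03,0.001,-0.029,0,0.13,0, -0.045,0.002,-0.028,0,0.3,0, -0.06,0.002,-0.028,0,0.45,0, -0.06,0.002,-0.028,0,0.522,0, -0.06,0.002,-0.028,0,0.522,0]'
python3 - <<'E'
from h import *
q=snap('top','t11.png');s=snap('scene');p=snap('wrist','w11.png');st()
for n,q in (('t',q),('s',s),('w',p)):
    w=cloud(q)
    for e in r.outline_of(q,'eye0')[:8]:
        g=w[e['region']];g=g[g[:,2]>3]; print(n,round(e['score'],2),[int(v) for v in e['bbox']],np.median(g,0).round() if len(g) else '')
a=np.array(go([502.5,-323.6,260],-34,0));print(a)
E
```

```text
time: 17.2
tool_pos: [449.6, 245.0, 261.6]
tcp_rot: [180.0, -0.1, 29.0]
ft_force: [-0.3, 0.2, -1.2]
finger_gap: 18.6
grip_force: 98.6
{'time': np.float64(17.4), 'joint_pos': array([22.9, -6.5, 96.4, -0. , 90.3, 83.9]), 'tool_pos': array([450.3, 245.4, 259.5]), 'tcp_rot': array([-180. ,    0.2,   29. ]), 'ft_force': array([ 0.9, -0.5, -0.9]), 'finger_gap': np.float64(18.4), 'grip_force': np.float64(98.6)}
t 0.65 [196, 222, 210, 230] [573. 302.  38.]
t 0.56 [269, 200, 284, 209] [648.  77.  36.]
t 0.54 [342, 235, 348, 249] [ 530. -126.   32.]
t 0.53 [213, 233, 221, 245] [540. 252.  40.]
s 0.68 [377, 269, 390, 288] [659.  73.  35.]
s 0.67 [270, 265, 287, 284] [ 541. -131.   30.]
s 0.63 [434, 210, 449, 215] [508. 315.  39.]
s 0.57 [363, 276, 379, 294] [670.  38.  36.]
w 0.88 [255, 94, 298, 124] [503. 320.  39.]
w 0.83 [555, 77, 608, 120] [645.  85.  37.]
w 0.78 [338, 94, 379, 126] [537. 257.  39.]
w 0.7 [596, 83, 640, 130] [656.  49.  37.]
w 0.51 [629, 283, 640, 309] [ 522. -110.   18.]
[-2.304e-01  5.229e-01 -7.000e-04  2.000e-03  4.000e-03  1.100e+00]
```

View pics/w11.png

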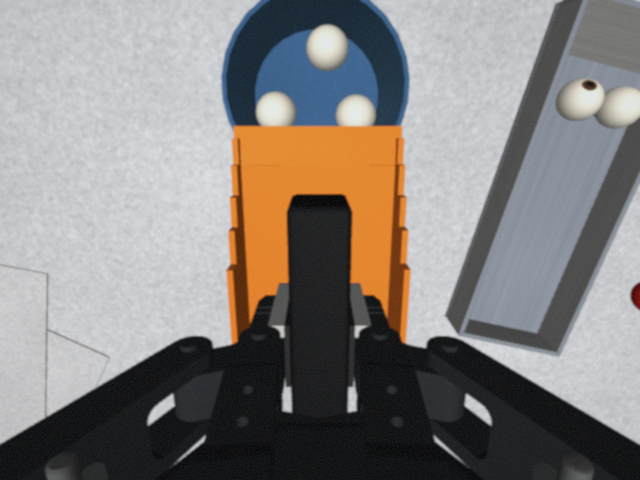

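The wrist picture shows three eyes in the pot, at (327,47), (275,110) and (355,113), and two in the tray. The scoop is empty, so I'll return it to the mat.

```bash
python3 -m jog '[-0.02,0.045,0,0,0,0.1, -0.045,0.1,0,0,0,0.22, -0.07,0.155,0,0,0,0.34, -0.095,0.21,0,0,0,0.46, -0.12,0.265,0,0,0,0.58, -0.145,0.32,0,0,0,0.7, -0.17,0.375,0,0,0,0.82, -0.19,0.425,0,0,0,0.91]'
python3 -c "
from h import *
st();print(go([502.5,-323.6,150],-34,0))"
```

```text
time: 18.5
tool_pos: [489.9, -220.9, 258.7]
tcp_rot: [179.9, 0.2, -23.4]
ft_force: [0.2, 0.4, -1.7]
finger_gap: 18.1
grip_force: 98.7
{'time': np.float64(18.5), 'joint_pos': array([-29.6,  -2.6,  92.8,  -0.1,  90. ,  83.7]), 'tool_pos': array([ 489.9, -220.9,  258.7]), 'tcp_rot': array([179.9,   0.2, -23.4]), 'ft_force': array([ 0.2,  0.4, -1.7]), 'finger_gap': np.float64(18.1), 'grip_force': np.float64(98.7)}
[np.float64(0.0526), np.float64(0.089), np.float64(0.1088), np.float64(0.002), np.float64(0.003), np.float64(0.186)]
```

```bash
python3 -m jog '[0.02,0.035,0.02,0,0,0.07, 0.04,0.065,0.05,0,0,0.13, 0.0526,0.085,0.08,0,0,0.17, 0.0526,0.089,0.1088,0,0,0.186, 0.0526,0.089,0.1088,0,0,0.186, 0.0526,0.089,0.1088,0,0,0.186, 0.0526,0.089,0.1088,0,0,0.186]'
python3 - <<'E'
from h import *
p=snap('wrist');st()
w=cloud(p).reshape(-1,3);c=p['pixels'].reshape(-1,3).astype(int)
o=(c[:,0]>1.5*c[:,2]+20)&(w[:,2]>75)&(w[:,2]<95)&(np.hypot(w[:,0]-512,w[:,1]+330)<100)
x=w[o]@np.array([np.cos(np.radians(-34)),np.sin(np.radians(-34)),0]); A=np.c_[x,w[o]@[np.sin(np.radians(34)),np.cos(np.radians(34)),0],np.ones(o.sum())]
print('slope x,y', np.linalg.lstsq(A,w[o][:,2],rcond=None)[0][:2],np.median(w[o][:,2]))
print(go([502.5,-323.6,70.2],-34,0))
E
```

```text
time: 19.38
tool_pos: [504.2, -321.5, 152.5]
tcp_rot: [179.8, -0.1, -33.7]
ft_force: [0.8, 0.5, -1.8]
finger_gap: 18.8
grip_force: 98.6
{'time': np.float64(19.4), 'joint_pos': array([-37.3,   9.9,  91. ,  -0.2,  79.1,  86.4]), 'tool_pos': array([ 504.1, -321.4,  152.4]), 'tcp_rot': array([ 1.798e+02, -1.000e-01, -3.370e+01]), 'ft_force': array([-0.5, -0.2, -1. ]), 'finger_gap': np.float64(18.7), 'grip_force': np.float64(98.6)}
slope x,y [-0.008508    0.00360405] 89.20992918830734
[np.float64(-0.0002), np.float64(0.0025), np.float64(0.0823), np.float64(0.003), np.float64(-0.001), np.float64(0.005)]
```

```bash
python3 -m jog '[0,0.002,0.04,0.003,0,0.005, 0,0.002,0.065,0.003,0,0.005, 0,0.002,0.074,0.003,0,0.005, 0,0.002,0.078,0.003,0,0.005, 0,0.002,0.0805,0.003,0,0.005, 0,0.002,0.0818,0.003,0,0.005, 0,0.002,0.0818,0.003,0,0.005]'
python3 -c "
from h import *
st()"
```

```text
time: 20.3
tool_pos: [502.5, -323.4, 69.9]
tcp_rot: [-180.0, -0.0, -34.1]
ft_force: [0.2, 0.7, 2.8]
finger_gap: 18.8
grip_force: 99.1
{'time': np.float64(20.3), 'joint_pos': array([-37.7,  14.6,  94.6,   0. ,  70.7,  86.4]), 'tool_pos': array([ 502.5, -323.4,   69.9]), 'tcp_rot': array([-180. ,   -0. ,  -34.1]), 'ft_force': array([0.2, 0.7, 2.8]), 'finger_gap': np.float64(18.8), 'grip_force': np.float64(99.1)}
```

Light contact with the mat (+2.8 N against about −1.5 N hanging free). I'll release and retreat.

```bash
python3 -m jog '[0,0,0,0,0,0,0,0,0,0,0,0,0,0,0,0,0,0,0,0,0,0,0,0,0,0,0,0,0,0]' 1 20
python3 -m jog '[0,0,-0.01,0,0,0,0,0,-0.03,0,0,0,0,0,-0.07,0,0,0,0,0,-0.12,0,0,0,0,0,-0.17,0,0,0,-0.05,0,-0.2,0,0,0,-0.1,0,-0.2,0,0,0,-0.1,0,-0.2,0,0,0]'
python3 - <<'E'
from h import *
st()
for n in ['top','scene']:
    p=snap(n,n+'12.png');w=cloud(p)
    for t in ['eye0','cap','drops','tissues','pot']:
        for e in r.outline_of(p,t)[:7 if t=='eye0' else 1]:
            g=w[e['region']];g=g[g[:,2]>3]; print(n,t,round(e['score'],2),np.median(g,0).round())
    v=w.reshape(-1,3);h=v[(v[:,0]>430)&(v[:,0]<600)&(v[:,1]>-400)&(v[:,1]<-250)&(v[:,2]>88)&(v[:,2]<110)]
    print('handle',cv2.minAreaRect(h[:,:2].astype(np.float32)),h[:,2].mean())
a=cv2.imread('pics/scene12.png'); cv2.imwrite('pics/g.png',a[150:410,70:520])
E
```

```text
time: 20.92
tool_pos: [501.7, -322.9, 68.7]
tcp_rot: [-180.0, 0.1, -34.1]
ft_force: [-0.9, -0.9, -0.4]
finger_gap: 85.8
grip_force: 0.0
time: 21.92
tool_pos: [417.3, -265.7, 270.7]
tcp_rot: [-180.0, -0.0, -34.1]
ft_force: [0.1, -0.5, 0.7]
finger_gap: 85.1
grip_force: 0.0
{'time': np.float64(21.9), 'joint_pos': array([-38.4,  -9.8,  98.2,   0. ,  91.6,  85.6]), 'tool_pos': array([ 417.3, -265.7,  270.7]), 'tcp_rot': array([-180. ,   -0. ,  -34.1]), 'ft_force': array([ 0.1, -0.5,  0.7]), 'finger_gap': np.float64(85.1), 'grip_force': np.float64(0.0)}
top eye0 0.6 [661.  41.  36.]
top eye0 0.58 [572. 301.  37.]
top eye0 0.49 [537. 255.  39.]
top eye0 0.46 [ 530. -125.   32.]
top cap 0.7 [719. 223.  87.]
top drops 0.65 [776.  59.  75.]
top tissues 0.83 [ 746. -254.   80.]
top pot 0.78 [543. 310.  42.]
handle ((0.0, 0.0), (0.0, 0.0), 0.0) nan
scene eye0 0.79 [671.  36.  37.]
scene eye0 0.6 [660.  70.  35.]
scene eye0 0.58 [ 540. -130.   30.]
scene cap 0.57 [750. 210.  72.]
scene drops 0.22 [506. 316.  38.]
scene tissues 0.73 [ 789. -265.   80.]
scene pot 0.61 [544. 288.  63.]
handle ((501.9549560546875, -322.46771240234375), (21.827165603637695, 102.7023696899414), 56.63017272949219) 98.59616508719499<stdin>:9: RuntimeWarning: Mean of empty slice.
  ret = ret.dtype.type(ret / rcount)
```

View pics/g.png

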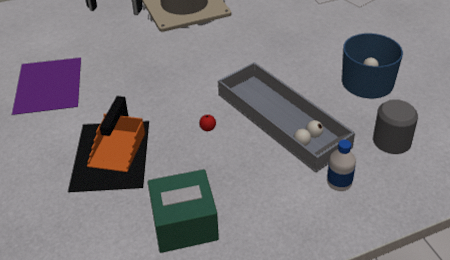

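The scoop stands level on the black mat at (118,150). Two eyes are in the tray at (310,130), and the other three are in the pot. Nothing else has moved.

```bash
python3 -c "
from bench import r
print(r.hand_in())"
```

```text
the job is handed in; nothing more can be done
None
```

I moved three eyes into the blue pot with the scoop, left the other two in the tray, stood the scoop level on its black mat and let go, and handed the job in at about 22 s; the judge returned no verdict.

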